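# Index the ring carousel and stack the second bin on its ledges

## Robot

A 6-joint arm with a two-finger parallel gripper is mounted at the origin on the work surface. World frame = base frame: x ahead of the robot, y to its left, z up, the work surface at z = 0. Lengths are in m, angles in rad, forces in N, time in s.
With the tool pointing down it reaches from about 0.375 to 0.9 m from the base axis. Payload 3.1 kg.
Tool frame: the origin (TCP) lies where the fingers leave the gripper's body, on its centre line; the fingertips stand 73 mm ahead of it and the grasp point (between the pads) lies 54 mm ahead of it; z points along the fingers, y is the direction in which the jaws open and shut (so a half turn about z gives the same grasp; the last joint's range is limited). The gripper opens to 85 mm and grips with 20 to 120 N. Pads are 22 mm wide; open, the fingers measure 114 mm over their backs; the gripper's body (76 mm by 85 mm) begins 54 mm behind the grasp point. The pads swing forward as they close: fully open they stand 13 mm farther back than shut.
Start: joints at [-1.482, 0.527, 1.433, -0, 1.181, -0.178], TCP at [0.165, -0.603, 0.304] pointing down, gripper open.
Joint ranges: [-3.08, 3.08], [-0.75, 2.2], [0.22, 2.44], [-1.43, 4.57], [0, 2.65], [-2.85, 2.85]. Speed limits (rad/s): [2.79, 2.79, 3.14, 3.14, 3.14, 3.14].

## Interface

Orientations are given as a unit quaternion [x, y, z, w].
In Python, from plant import r gives the robot as it stands.
- The arm moves only by the tool step_arm, never from a script. Its argument "moves" is a list of rows, each a list of 7 numbers: the shift along the tool's x, y, z normalised to -1 to 1, where 1 is 0.8 m, then the turn, a rotation vector about the tool's x, y, z normalised to -1 to 1, where 1 is pi rad, then the opening, from 0 (shut) to 1 (fully open). In form: [[dx, dy, dz, rx, ry, rz, jaw], ...]. A call has exactly 8 rows; each row shifts and turns the commanded pose from where the row before left it, along the tool's axes as they then stand; what a row does not reach is not made up. A row lasts 1/12 s, in which the tool goes at most 41.7 mm and 7.16 degrees, less where a joint would pass 70% of its speed; a pose out of reach is approached as far as the arm can. A call with a number of a shift or a turn outside -1 to 1 is refused whole. A call with a gripper value outside its range is refused whole. The fingers move at their own pace and stop on an object; the grip force is fixed at half the most. Time passes only in rows, so rows that do not move let the fingers close, or fill a call up. It gives the time, the measured TCP pose, the force and the opening at its end, in the units of the state.
- r.read_state(): the state, without advancing time (a new reading comes with each control period).
- r.get_image(name): name is "scene" or "top" or "wrist"; returns a dict with "frame" (384x512x3 uint8, red, green, blue), "vertical_fov" (degrees; the focal length in pixels is half the picture's height over the tangent of half this angle, whatever the lens; pixels are square), "cx", "cy" (the principal point, pixels), "view" (4x4, takes a point from world to camera coordinates); the wrist camera has in their place "hand_eye" (4x4, takes a point from camera to tool coordinates, whose origin is the TCP and whose axes are the flange's). Camera axes: x right, y down, z forward; pixel columns grow to the right and rows downward; lengths in m; the calibration is good to about 2 mm. The wrist camera is an equidistant fisheye: a pixel r from the principal point sees the ray r / f radians off the axis. A picture is of the moment at which its call begins: read the wrist's pose just before it. There is no depth.
- r.sign_off(): hands the job in, once; it reports no verdict.
The state is a dict: "time": time; "joint_positions": joint angles; "joint_vel": joint speeds; "effort": joint torques, N m; "position": TCP position; "ee_rot": TCP orientation; "wrist_force": force on the tool from outside, world axes, zero at the start; "moment": the same for the moment, N m; "finger_gap": finger opening in m.
Only numpy, scipy, OpenCV 4.12 (cv2) and the standard library are available. Lean on these libraries where they do the work, as an engineer would, in place of code of your own. Each camera call takes 0.05 s, during which the arm holds its last target.

## Task

On the jeweller's bench, push the rotary carousel round one position, anticlockwise seen from above, so that the blue bin comes to the red loading mark and the dial drops into its detent there. Then pick up the white bin, turn it half a turn so that its orange lip points opposite to the blue bin's lip, and set it down gently on the blue bin so that it sits level on the ledges instead of nesting inside, and let go. Do not overshoot the position, and leave the paint jar on its station and the two bottles where they stand.

Things in the scene. Friction and masses are not known exactly. Their poses are not given: they have to be found in the camera images.
- carousel: Grey housing fixed to the bench; a red block (loading mark, 34 x 24 mm, 41 mm high) on its -x side, 158 mm out. Origin on the dial's axis at bench level, z up; it does not turn. On it turns the aluminium dial, 270 mm across, top face 45 mm above the bench, hub 36 mm across and 20 mm high. At the start the blue bin is on its +y side, the paint jar +x, and the station at the mark is empty.
- dial (a joint): Turn of the dial, rad, positive anticlockwise from above; 0 at the start. Detents every 1.571; the one at +1.571 brings the blue bin to the mark. A detent resists with up to 0.25 N m (2 N at a post); past half way (0.785) the dial runs by itself into the next one, damped, in 1 to 2 s, to within 0.03 rad. Keep it between -0.4 and 2.1.
- push_post (a point): Top centre of the brass post to push: 14 mm across, 45 mm high (top 90 mm above the bench), one of four on the dial, 118 mm from the axis, midway between stations. It starts in the (-x,+y) diagonal of the carousel frame, between blue bin and mark; push it from the blue bin's side, past the mark, for anticlockwise. Moves with the dial.
- loading_place (a point): Fixed point at dial face height, 80 mm from the axis towards the red mark: where the centre of the blue bin's underside must come.
- jar_station (a point): Centre, on the dial face, of the paint jar's station; moves with the dial. All four stations are centred 80 mm from the axis, each with a dark frame 5 mm high, inside 86 mm radially by 53 mm across.
- blue_bin: Blue stack-nest bin, 90 (x) x 57 (y) x 48 mm high, 160 g, loose in its station. An orange lip sticks out 12 mm from the rim at its +x end, at first away from the axis. Origin: centre of underside, z up. A like bin set on it the same way round nests, 27 mm above it; lips at opposite ends, it rests on four ledges inside the rim, 42 mm above, with 2 mm play all round inside the rim.
- white_bin: White bin of the same shape and size, about 140 g, orange lip at its +x end; origin at the centre of the underside, z up. Stands on the bench left or right of the carousel. Grip from above across the 57 mm width, on the straight upper part, 24 to 48 mm above the underside; below that the foot is 80 x 32 mm, with ribs to 47 mm width.
- paint_jar: Copper jar, brass cap, 42 mm across, 45 mm high, 90 g, loose on a dial station; rides along with the dial. Leave it alone. Origin at its underside.
- amber_bottle: Amber bottle, 54 mm across, 105 mm high, on the bench on the other side of the carousel from the white bin. Leave it alone. Origin at its underside.
- squeeze_bottle: White bottle with pointed nozzle, 52 mm across, 150 mm high, on the bench behind. Leave it alone. Origin at its underside.

How it is judged:
On the way, in this order (a step that is already met when the one before it is completed fails the run):
1. the dial rests in the next detent with the blue bin at the loading mark (value of joint dial between 1.4908 and 1.6508 rad and velocity of joint dial between -0.1 and 0.1 rad/s and horizontal distance between blue_bin and loading_place below 0.015 m and z of blue_bin in the frame of carousel between 0.042 and 0.049 m), for 0.2 s.
2. the white bin sits on the blue bin's ledges (z of white_bin in the frame of blue_bin between 0.0395 and 0.045 m and horizontal distance between white_bin and blue_bin below 0.005 m and angle between the x axis of white_bin and the x axis of blue_bin, either way round below 0.12 rad and angle between white_bin's own z axis and vertical below 0.06 rad), for 0.2 s.
At the end, for the whole second after the job is handed in: Dial within 0.08 rad of the next anticlockwise detent; blue bin in its station, within 15 mm of the loading place; white bin at rest on the ledges, 39.5 to 45 mm above the blue one, within 5 mm sideways, 0.12 rad in line, level within 0.06 rad; paint jar upright within 35 mm of its station (all of step 2 and value of joint dial between 1.4908 and 1.6508 rad and horizontal distance between blue_bin and loading_place below 0.015 m and z of blue_bin in the frame of carousel between 0.042 and 0.049 m and horizontal distance between paint_jar and jar_station below 0.035 m and angle between paint_jar's own z axis and vertical below 0.1 rad and linear speed of white_bin below 0.02 m/s and angle between blue_bin's own z axis and vertical below 0.06 rad); the robot touches nothing.
It fails at once if dial turned past the position or backwards (value of joint dial above 2.1 rad or value of joint dial below -0.4 rad).
It fails at once if a bottle pushed more than 20 mm or tipped (distance of any of amber_bottle, squeeze_bottle from where it was at the start of the episode above 0.02 m or angle between any of amber_bottle, squeeze_bottle's own z axis and vertical above 0.4 rad).
It fails at once if paint jar tipped or off its station (angle between paint_jar's own z axis and vertical above 0.4 rad or horizontal distance between paint_jar and jar_station above 0.045 m).
It fails at once if white bin dropped or slammed on to the blue bin (faster than 0.5 m/s close above it) (linear speed of white_bin above 0.5 m/s and horizontal distance between white_bin and blue_bin below 0.03 m and z of white_bin in the frame of blue_bin below 0.1 m).
It also fails if it takes over 64 s, if anything falls off the work surface, if the arm or the gripper's body presses on something with over 40 N, if the wrist force passes 120 N, or if a joint passes its speed limit or range.

## Working session

There is one attempt and no reset: what is moved stays moved. The work goes in short steps, Python scripts to look and compute and a tool call to move; the robot and the scene stay as the last step left them, time stands still between calls to the robot, and variables do not carry over. Pictures are saved under pics/ and viewed, and the job is handed in when it is done.

Besides the shell and the picture viewer there is one more tool, called after "Request:" as name([rows], argument=value, ...), one row to a line, values as JSON. step_arm: Moves the arm, as the interface text tells. Its arguments: {"type":"object","properties":{"moves":{"type":"array","items":{"type":"array","items":{"type":"number","minimum":-1,"maximum":1}}}},"required":["moves"]}

```bash
ls; mkdir -p pics; python3 - <<'E'
from plant import r
import cv2
print(r.read_state())
for n in ("scene","top","wrist"):
    im=r.get_image(n); cv2.imwrite(f"pics/{n}0.png",im["frame"][:,:,::-1])
    print(n,{k:v for k,v in im.items() if k!="frame"})
E
```

```text
pics
{'time': 0.0, 'joint_positions': array([-1.48152528e+00,  5.28465830e-01,  1.43393881e+00,  1.29788182e-05,
        1.18139336e+00, -1.78522100e-01]), 'joint_vel': array([-0.00115068, -0.00085067,  0.00136111, -0.00135063,  0.00221796,
       -0.00012337]), 'effort': array([-1.15731207e-03, -4.42354882e+01, -1.78021771e+01, -3.29963386e-04,
        8.14410334e-03, -1.11546331e-05]), 'position': array([ 0.16534298, -0.6021354 ,  0.30292204]), 'ee_rot': array([ 9.91048966e-01,  1.33494314e-01,  5.51860151e-05, -1.10130961e-03]), 'wrist_force': array([-0.63031047,  0.11220985,  0.75188412]), 'moment': array([-0.00122927, -0.00140373,  0.02713314]), 'finger_gap': 0.08506527097817675}
scene {'vertical_fov': 45.731844601808646, 'cx': 247.36882943697123, 'cy': 193.502095494473, 'view': array([[-0.85989746,  0.51046302, -0.00196453,  0.5228738 ],
       [ 0.31606878,  0.52940187, -0.78729549, -0.11485592],
       [-0.40084521, -0.67761432, -0.61657275,  1.3709508 ],
       [ 0.        ,  0.        ,  0.        ,  1.        ]])}
top {'vertical_fov': 52.901776897422785, 'cx': 255.26078022267092, 'cy': 195.86424333497231, 'view': array([[-1.52287074e-02, -9.99882232e-01, -1.89947906e-03,
         2.20253183e-02],
       [-9.97353890e-01,  1.53252035e-02, -7.10658579e-02,
         6.01599881e-01],
       [ 7.10865985e-02,  8.12211676e-04, -9.97469817e-01,
         1.01263014e+00],
       [ 0.00000000e+00,  0.00000000e+00,  0.00000000e+00,
         1.00000000e+00]])}
wrist {'vertical_fov': 65.70646984690485, 'cx': 259.4528500082458, 'cy': 188.58292176852677, 'hand_eye': array([[ 4.05550546e-04, -9.59049393e-01, -2.83238587e-01,
         7.23126261e-02],
       [ 9.99999880e-01,  4.67273768e-04, -1.50361315e-04,
        -5.83601546e-05],
       [ 2.76553890e-04, -2.83238492e-01,  9.59049467e-01,
        -6.99370928e-02],
       [ 0.00000000e+00,  0.00000000e+00,  0.00000000e+00,
         1.00000000e+00]])}
```

View pics/top0.png

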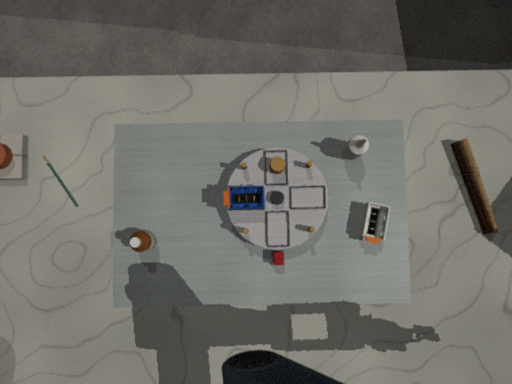

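View pics/scene0.png

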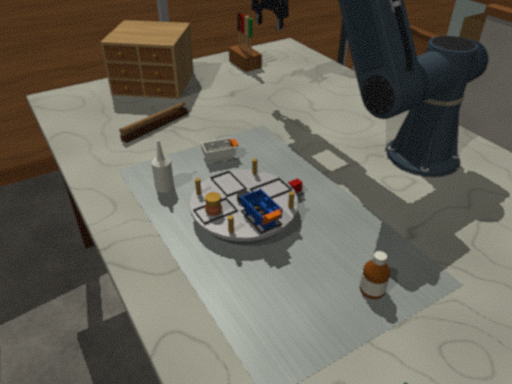

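View pics/wrist0.png

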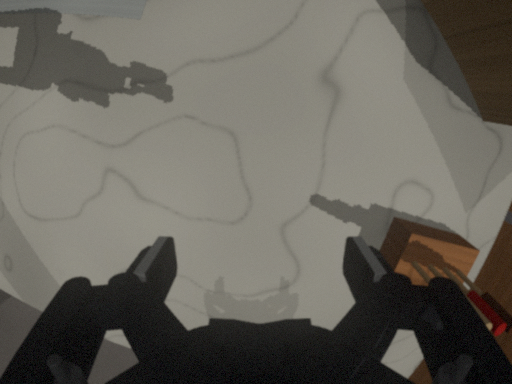

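The top view has the world's x pointing up and y pointing left. The dial hub is near (277,197), the blue bin at (245,197), the push post at (246,232) and the red mark at (278,258). The white bin is at (375,222), with its lip towards the bottom of the picture. I'll zoom in to measure.

```bash
cat > h.py <<'E'
import numpy as np, cv2
from scipy.spatial.transform import Rotation as R
from plant import r
def cam(im):
    h=im["frame"].shape[0]; f=h/2/np.tan(np.radians(im["vertical_fov"])/2)
    return f,im["cx"],im["cy"]
def unproj(im,uv,z):
    f,cx,cy=cam(im); V=np.array(im["view"]); Rm=V[:3,:3]; C=-Rm.T@V[:3,3]
    d=Rm.T@np.array([(uv[0]-cx)/f,(uv[1]-cy)/f,1]); return C+d*(z-C[2])/d[2]
def proj(im,p):
    f,cx,cy=cam(im); V=np.array(im["view"]); c=V[:3,:3]@np.array(p)+V[:3,3]
    return np.array([cx+f*c[0]/c[2],cy+f*c[1]/c[2]])
def wray(im,uv,pos,q):
    f,cx,cy=cam(im); u=np.array([uv[0]-cx,uv[1]-cy]); rr=np.linalg.norm(u); th=rr/f
    d=np.array([*(np.sin(th)*u/max(rr,1e-9)),np.cos(th)]); H=np.array(im["hand_eye"]); W=R.from_quat(q).as_matrix()
    return np.array(pos)+W@H[:3,3], W@H[:3,:3]@d
def wun(im,uv,z,pos,q):
    C,d=wray(im,uv,pos,q); return C+d*(z-C[2])/d[2]
def wproj(im,p,pos,q):
    f,cx,cy=cam(im); H=np.array(im["hand_eye"]); W=R.from_quat(q).as_matrix()
    c=H[:3,:3].T@(W.T@(np.array(p)-np.array(pos))-H[:3,3]); th=np.arccos(c[2]/np.linalg.norm(c)); s=np.hypot(c[0],c[1])
    return np.array([cx+f*th*c[0]/s, cy+f*th*c[1]/s])
def crop(fr,x0,y0,w,h,k,name):
    c=cv2.resize(fr[y0:y0+h,x0:x0+w,::-1],None,fx=k,fy=k,interpolation=cv2.INTER_CUBIC); cv2.imwrite(name,c)
E
python3 - <<'E'
from h import *
im=r.get_image("top")
crop(im["frame"],215,135,130,140,4,"pics/t1.png")
crop(im["frame"],330,120,80,140,4,"pics/t2.png")
# intensity
E
```

```text
(no output)
```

View pics/t1.png

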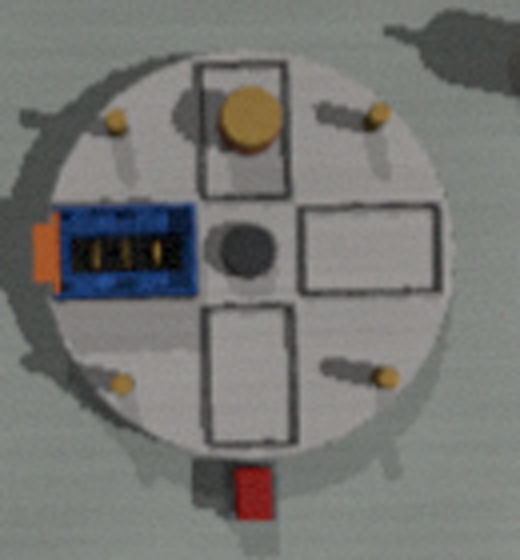

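View pics/t2.png

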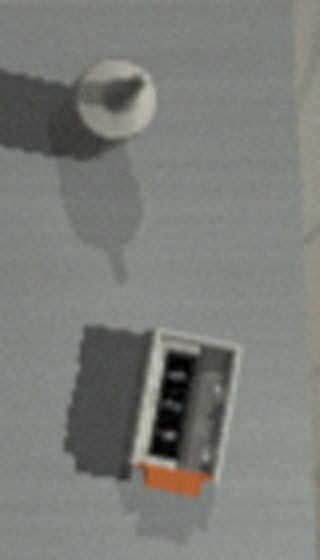

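```bash
python3 - <<'E'
from h import *
im=r.get_image("top")
def c2(c,x0,y0,k=4): return ((c[0]+.5)/k-.5+x0,(c[1]+.5)/k-.5+y0)
t1=lambda c,z: unproj(im,c2(c,215,135),z)
t2=lambda c,z: unproj(im,c2(c,330,120),z)
P=[t1(c,.09) for c in [(117,118),(381,112),(390,378),(121,385)]]
for p in P: print(p)
print("ctr",np.mean(P,0), [np.linalg.norm((p-np.mean(P,0))[:2]) for p in P],[np.degrees(np.arctan2(*(p-np.mean(P,0))[:2][::-1])) for p in P])
print("hub",t1((248,251),.065),"dial", [t1(c,.045) for c in [(50,250),(450,250),(250,50),(248,455)]])
print("mark",t1((255,494),.041))
print("jar",t1((251,118),.09))
B=[t1(c,.093) for c in [(52,205),(197,205),(196,298),(55,300)]]
print("blue",B,np.mean(B,0))
W=[t2(c,.048) for c in [(158,327),(243,346),(213,480),(135,464)]]
print("white",W,np.mean(W,0),[np.linalg.norm(W[i]-W[i-1]) for i in range(4)])
print("lip",t2((172,480),.046))
print("squeeze",t2((115,100),.1), "amber",unproj(im,(140,241),.105))
E
```

```text
[0.67747458 0.04019084 0.09      ]
[ 0.67870249 -0.12590933  0.09      ]
[ 0.51194339 -0.12728425  0.09      ]
[0.5101507  0.03990263 0.09      ]
ctr [ 0.59456779 -0.04327503  0.09      ] [np.float64(0.11764389644780328), np.float64(0.11792826705391193), np.float64(0.1178318368990981), np.float64(0.11851062499490543)] [np.float64(45.19253681111293), np.float64(-44.4845306618853), np.float64(-134.5238485101047), np.float64(135.4237166142501)]
hub [ 0.59403403 -0.04195435  0.065     ] dial [array([0.59800936, 0.08650149, 0.045     ]), array([ 0.59399016, -0.17517143,  0.045     ]), array([ 0.72836429, -0.04691625,  0.045     ]), array([ 0.46285611, -0.04050674,  0.045     ])]
mark [ 0.43737677 -0.04477931  0.041     ]
jar [ 0.67616633 -0.04408233  0.09      ]
blue [array([0.62284439, 0.08142008, 0.093     ]), array([ 0.62144845, -0.00913471,  0.093     ]), array([ 0.56338227, -0.00753631,  0.093     ]), array([0.56347998, 0.08015606, 0.093     ])] [0.59278877 0.03622628 0.093     ]
white [array([ 0.58101554, -0.28371142,  0.048     ]), array([ 0.56778632, -0.33855539,  0.048     ]), array([ 0.48137713, -0.31568367,  0.048     ]), array([ 0.49244002, -0.26561435,  0.048     ])] [ 0.53065475 -0.30089121  0.048     ] [np.float64(0.09040534860730771), np.float64(0.05641696304135027), np.float64(0.08938491589370977), np.float64(0.051276932918099476)]
lip [ 0.48168604 -0.28977555  0.046     ]
squeeze [ 0.72059861 -0.24671428  0.1       ] amber [0.48968708 0.29602815 0.105     ]
```

Request:
step_arm([
  [0,0,0,0,0,-0.038,0],
  [0,0,0,0,0,-0.038,0],
  [0,0,0,0,0,-0.038,0],
  [0,0,0,0,0,-0.038,0],
  [0,0,0,0,0,-0.038,0],
  [0,0,0,0,0,-0.038,0],
  [0,0,0,0,0,-0.038,0],
  [0,0,0,0,0,-0.038,0],
])

```text
time: 0.92
position: [0.1654, -0.6026, 0.3037]
ee_rot: [0.817, 0.576, 0.0, -0.0]
wrist_force: [0.5, -0.3, 0.8]
finger_gap: -0.0002
```

```bash
cat >> h.py <<'E'
def to(target,yaw=None):
    "report shift to target in tool axes (mm and normalised), yaw error"
    s=r.read_state(); p=s["position"]; W=R.from_quat(s["ee_rot"]).as_matrix()
    d=W.T@(np.array(target)-p); y=np.degrees(np.arctan2(W[1,0],W[0,0]))
    print("t %.2f"%s["time"],"pos",p.round(4),"yaw %.2f"%y,"tilt",np.degrees(np.arccos(-W[2,2])).round(2),"tool shift mm",(d*1000).round(1),"norm",(d/.8).round(4),"F",s["wrist_force"].round(1),"gap",round(s["finger_gap"],4))
    if yaw is not None: print("rz total norm",((-(yaw-y)+180)%360-180)/180)
E
python3 -c "
from h import *
to((0.522,0.073,0.303),70)"
```

```text
t 0.92 pos [ 0.1654 -0.6026  0.3037] yaw 70.40 tilt 0.02 tool shift mm [756.  109.3   1. ] norm [0.9451 0.1367 0.0013] F [ 0.5 -0.3  0.8] gap -0.0002
rz total norm 0.0022347003534228015
```

Request:
step_arm([
  [0.05,0.0072,0,0,0,0,0],
  [0.05,0.0072,0,0,0,0,0],
  [0.05,0.0072,0,0,0,0,0],
  [0.05,0.0072,0,0,0,0,0],
  [0.05,0.0072,0,0,0,0,0],
  [0.05,0.0072,0,0,0,0,0],
  [0.05,0.0072,0,0,0,0,0],
  [0.05,0.0072,0,0,0,0,0],
])

```text
time: 1.58
position: [0.3183, -0.3158, 0.304]
ee_rot: [0.819, 0.574, 0.0, 0.0]
wrist_force: [1.2, -0.2, -0.2]
finger_gap: 0.0002
```

Request:
step_arm([
  [0.05,0.0072,0,0,0,0,0],
  [0.05,0.0072,0,0,0,0,0],
  [0.05,0.0072,0,0,0,0,0],
  [0.05,0.0072,0,0,0,0,0],
  [0.05,0.0072,0,0,0,0,0],
  [0.05,0.0072,0,0,0,0,0],
  [0.045,0.0072,0,0,0,0,0],
  [0.04,0.0072,0,0,0,0,0],
])

```text
time: 2.25
position: [0.4667, -0.0413, 0.3041]
ee_rot: [0.818, 0.575, 0.0, 0.0]
wrist_force: [0.5, -0.7, -1.0]
finger_gap: 0.0001
```

```bash
python3 -c "
from h import *
to((0.522,0.073,0.303),70)"
```

```text
t 2.25 pos [ 0.4667 -0.0413  0.3041] yaw 70.13 tilt 0.02 tool shift mm [126.3  13.1   1.1] norm [0.1579 0.0164 0.0014] F [ 0.5 -0.7 -1. ] gap 0.0001
rz total norm 0.0007435797917111131
```

Request:
step_arm([
  [0.045,0.004,0,0,0,0,0],
  [0.045,0.004,0,0,0,0,0],
  [0.035,0.004,0,0,0,0,0],
  [0.03,0.004,0,0,0,0,0],
  [0,0,0,0,0,0,0],
  [0,0,0.02,0,0,0,0],
  [0,0,0.035,0,0,0,0],
  [0,0,0.035,0,0,0,0],
])

```text
time: 2.92
position: [0.521, 0.0683, 0.2321]
ee_rot: [0.819, 0.574, 0.001, 0.001]
wrist_force: [0.4, 0.3, -0.2]
finger_gap: 0.0
```

```bash
python3 - <<'E'
from h import *
to((0.522,0.073,0.133),70)
im=r.get_image("wrist"); cv2.imwrite("pics/w1.png",im["frame"][:,:,::-1])
s=r.read_state()
for p in [(0.510,0.040,0.09),(0.563,-0.0085,0.093),(0.563,0.081,0.093)]: print(wproj(im,p,s["position"],s["ee_rot"]))
t=s["position"]+R.from_quat(s["ee_rot"]).as_matrix()@np.array([0,0,.073]); print("tip",t,wproj(im,t,s["position"],s["ee_rot"]))
E
```

```text
t 2.92 pos [0.521  0.0683 0.2321] yaw 70.10 tilt 0.2 tool shift mm [ 4.7 -1.1 99.1] norm [ 0.0059 -0.0013  0.1239] F [ 0.4  0.3 -0.2] gap 0.0
rz total norm 0.0005511049435736166
[263.8903301  238.49958094]
[344.49395218 268.86006553]
[314.98065598 167.52798083]
tip [0.51697942 0.06823805 0.1535497 ] [259.09640065 242.41129178]
```

View pics/w1.png

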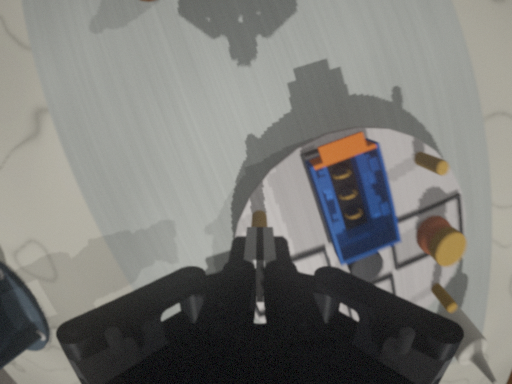

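The wrist view shows the push post at (259,218), just beyond the closed fingertips at (259,228). The blue bin is well to the right, at (350,200). I'll descend.

Request:
step_arm([
  [0.003,0,0.03,0,0,0,0],
  [0.003,0,0.03,0,0,0,0],
  [0,0,0.03,0,0,0,0],
  [0,0,0.02,0,0,0,0],
  [0,0,0.01,0,0,0,0],
  [0,0,0,0,0,0,0],
  [0,0,0,0,0,0,0],
  [0,0,0,0,0,0,0],
])

```text
time: 3.63
position: [0.5229, 0.0727, 0.1371]
ee_rot: [0.819, 0.574, 0.001, 0.001]
wrist_force: [0.3, -0.2, 0.4]
finger_gap: -0.0
```

```bash
python3 - <<'E'
from h import *
to((0.522,0.073,0.133),70)
im=r.get_image("wrist"); cv2.imwrite("pics/w2.png",im["frame"][:,:,::-1])
s=r.read_state()
im=r.get_image("scene");crop(im["frame"],180,140,160,120,5,"pics/s2.png")
c=np.array([.5946,-.0433]); t=np.radians(70); tx=np.array([np.cos(t),np.sin(t)])
for ph in range(135,195,5):
    a=np.radians(ph); print(ph,(c+.118*np.array([np.cos(a),np.sin(a)])+.018*tx).round(4))
E
```

```text
t 3.63 pos [0.5229 0.0727 0.1371] yaw 70.05 tilt 0.13 tool shift mm [-0.1 -1.   4.1] norm [-0.0001 -0.0012  0.0051] F [ 0.3 -0.2  0.4] gap -0.0
rz total norm 0.0002955662204112425
135 [0.5173 0.0571]
140 [0.5104 0.0495]
145 [0.5041 0.0413]
150 [0.4986 0.0326]
155 [0.4938 0.0235]
160 [0.4899 0.014 ]
165 [0.4868 0.0042]
170 [ 0.4845 -0.0059]
175 [ 0.4832 -0.0161]
180 [ 0.4828 -0.0264]
185 [ 0.4832 -0.0367]
190 [ 0.4845 -0.0469]
```

View pics/w2.png

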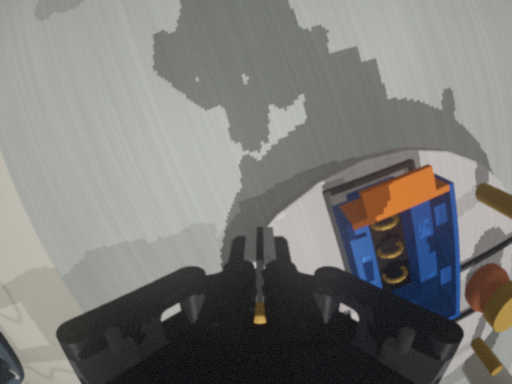

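View pics/s2.png

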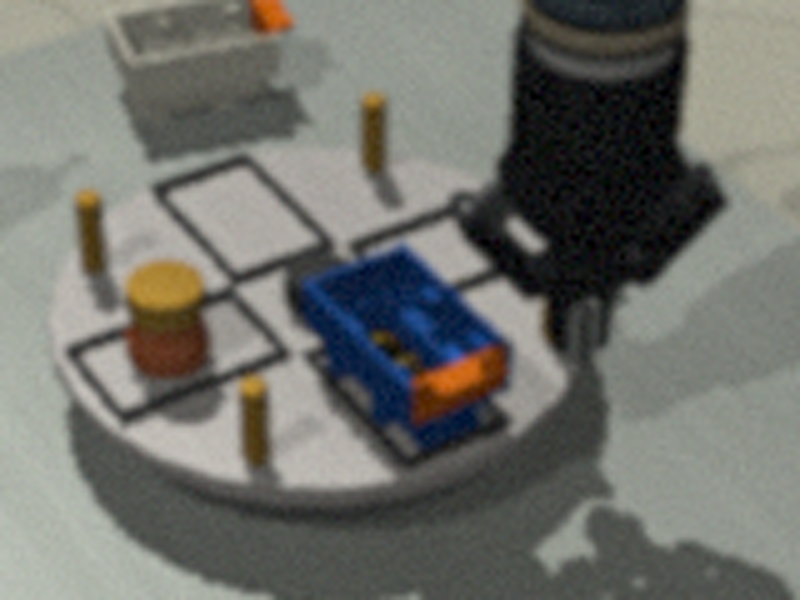

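Request:
step_arm([
  [-0.006,0,0,0,0,0,0],
  [-0.006,0,0,0,0,0,0],
  [-0.006,0,0,0,0,0,0],
  [-0.006,-0.0024,0,0,0,0,0],
  [-0.006,-0.0024,0,0,0,0,0],
  [-0.0062,-0.002,0,0,0,0,0],
  [-0.0062,-0.002,0,0,0,0,0],
  [-0.0063,-0.0014,0,0,0,0,0],
])

```text
time: 4.4
position: [0.5004, 0.039, 0.136]
ee_rot: [0.819, 0.574, -0.0, -0.001]
wrist_force: [-1.1, 3.2, 1.9]
finger_gap: -0.0
```

```bash
python3 - <<'E'
from h import *
to((0.4868,0.0042,0.137),70)
im=r.get_image("scene");crop(im["frame"],180,140,160,120,5,"pics/s3.png")
E
```

```text
t 4.40 pos [0.5004 0.039  0.136 ] yaw 70.04 tilt 0.07 tool shift mm [-37.4  -0.9  -1.1] norm [-0.0467 -0.0011 -0.0013] F [-1.1  3.2  1.9] gap -0.0
rz total norm 0.0002486990647870218
```

View pics/s3.png

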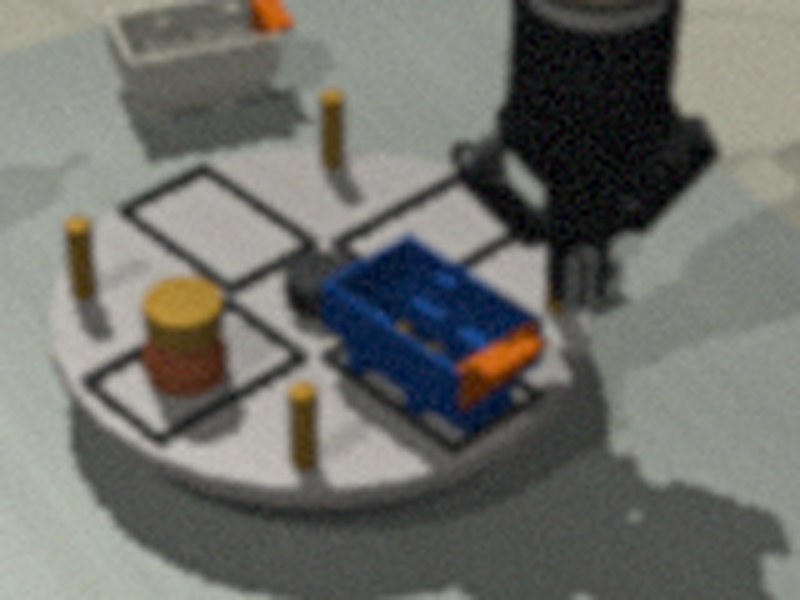

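The dial is turning with the finger, by about 11° so far, and the wrist force is about 3 N. I'll continue along the arc.

Request:
step_arm([
  [-0.0063,-0.0014,0,0,0,0,0],
  [-0.0063,-0.001,0,0,0,0,0],
  [-0.0063,-0.0008,0,0,0,0,0],
  [-0.0063,-0.0004,0,0,0,0,0],
  [-0.0063,-0.0002,0,0,0,0,0],
  [-0.0063,0.0002,0,0,0,0,0],
  [-0.0063,0.0004,0,0,0,0,0],
  [-0.0063,0.0006,0,0,0,0,0],
])

```text
time: 5.12
position: [0.4852, 0.0013, 0.1358]
ee_rot: [0.819, 0.574, -0.0, -0.0]
wrist_force: [-0.9, 3.5, -0.9]
finger_gap: 0.0004
```

```bash
python3 - <<'E'
from h import *
to((0.4845,-0.0469,0.137),70)
im=r.get_image("scene");crop(im["frame"],180,140,160,120,5,"pics/s4.png")
E
```

```text
t 5.12 pos [0.4852 0.0013 0.1358] yaw 70.06 tilt 0.02 tool shift mm [-45.6  15.7  -1.2] norm [-0.057   0.0197 -0.0015] F [-0.9  3.5 -0.9] gap 0.0004
rz total norm 0.00035902318431308485
```

View pics/s4.png

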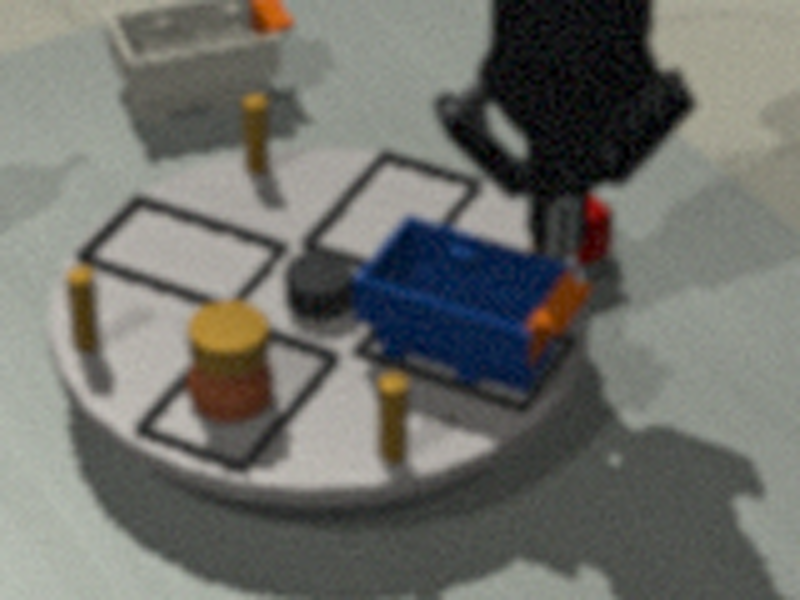

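Request:
step_arm([
  [-0.0075,0.001,0,0,0,0,0],
  [-0.0075,0.0012,0,0,0,0,0],
  [-0.0075,0.0015,0,0,0,0,0],
  [-0.0075,0.002,0,0,0,0,0],
  [-0.0075,0.0022,0,0,0,0,0],
  [-0.0075,0.0026,0,0,0,0,0],
  [-0.0075,0.003,0,0,0,0,0],
  [0,0,-0.05,0,0,0,0],
])

```text
time: 5.83
position: [0.4787, -0.0422, 0.169]
ee_rot: [0.819, 0.573, -0.005, -0.006]
wrist_force: [0.2, -0.6, -0.7]
finger_gap: 0.0
```

Request:
step_arm([
  [0,0,-0.05,0,0,0,0.5],
  [0,0,-0.05,0,0,0,1],
  [0,0,-0.03,0,0,0,1],
  [0,0,0,0,0,0,1],
  [0,0,0,0,0,0,1],
  [0,0,0,0,0,0,1],
  [0,0,0,0,0,0,1],
  [0,0,0,0,0,0,1],
])

```text
time: 6.5
position: [0.4806, -0.0412, 0.2784]
ee_rot: [0.819, 0.574, -0.001, -0.001]
wrist_force: [0.7, 0.9, -0.1]
finger_gap: 0.0856
```

```bash
python3 - <<'E'
from h import *
to((0.53,-.301,0.26),166.8)
im=r.get_image("scene");crop(im["frame"],180,140,160,120,5,"pics/s5.png")
E
```

```text
t 6.50 pos [ 0.4806 -0.0412  0.2784] yaw 70.06 tilt 0.19 tool shift mm [-227.4  135.1   18. ] norm [-0.2842  0.1689  0.0225] F [ 0.7  0.9 -0.1] gap 0.0856
rz total norm -0.5374712984162577
```

View pics/s5.png

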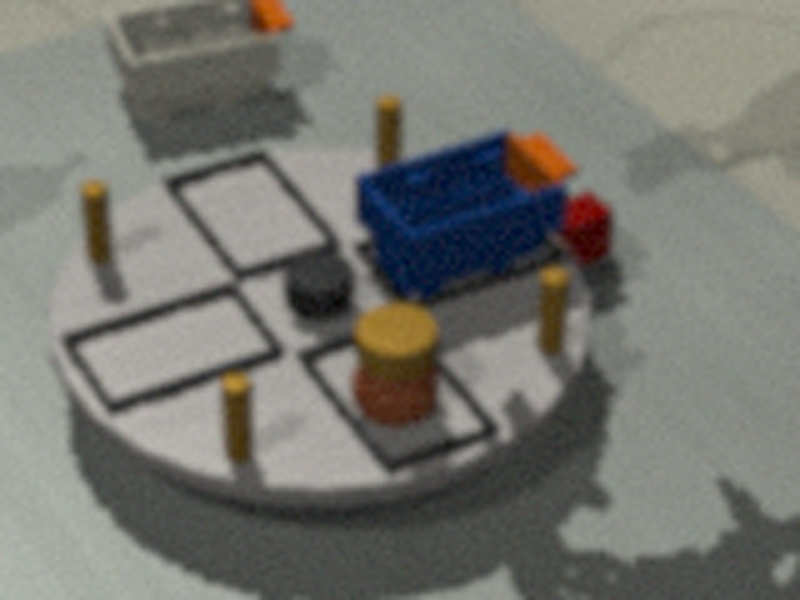

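The carousel has run into its detent. The blue bin is at the red mark with its lip outward, and the jar is upright on its station at about (395,370) in the crop. Next I'll go above the white bin.

Request:
step_arm([
  [-0.0355,0.0211,0,0,0,0,1],
  [-0.0355,0.0211,0,0,0,0,1],
  [-0.0355,0.0211,0,0,0,0,1],
  [-0.0355,0.0211,0,0,0,0,1],
  [-0.0355,0.0211,0,0,0,0,1],
  [-0.0355,0.0211,0,0,0,0,1],
  [-0.0355,0.0211,0,0,0,0,1],
  [-0.0355,0.0211,0,0,0,0,1],
])

```text
time: 7.22
position: [0.5305, -0.3023, 0.2785]
ee_rot: [0.819, 0.574, -0.0, -0.001]
wrist_force: [0.3, 0.8, 0.7]
finger_gap: 0.0851
```

Request:
step_arm([
  [0,0,0,0,0,-0.0384,1],
  [0,0,0,0,0,-0.0384,1],
  [0,0,0,0,0,-0.0384,1],
  [0,0,0,0,0,-0.0384,1],
  [0,0,0,0,0,-0.0384,1],
  [0,0,0,0,0,-0.0384,1],
  [0,0,0,0,0,-0.0384,1],
  [0,0,0,0,0,-0.0384,1],
])

```text
time: 7.88
position: [0.5305, -0.3007, 0.2784]
ee_rot: [0.456, 0.89, 0.0, -0.001]
wrist_force: [0.3, 0.5, 0.6]
finger_gap: 0.086
```

Request:
step_arm([
  [0,0,0,0,0,-0.0384,1],
  [0,0,0,0,0,-0.0384,1],
  [0,0,0,0,0,-0.0384,1],
  [0,0,0,0,0,-0.0384,1],
  [0,0,0,0,0,-0.0384,1],
  [0,0,0,0,0,-0.0384,1],
  [0,0,0,0,0,0,1],
  [0,0,0,0,0,0,1],
])

```text
time: 8.55
position: [0.5306, -0.3007, 0.2788]
ee_rot: [0.116, 0.993, 0.001, -0.001]
wrist_force: [0.2, 0.4, 0.3]
finger_gap: 0.0857
```

```bash
python3 - <<'E'
from h import *
to((0.53,-.301,0.26),166.8)
s=r.read_state()
im=r.get_image("wrist"); cv2.imwrite("pics/w3.png",im["frame"][:,:,::-1]); np.savez("w3.npz",f=im["frame"],p=s["position"],q=s["ee_rot"])
crop(im["frame"],180,100,160,150,4,"pics/w3c.png")
im=r.get_image("top"); np.savez("t3.npz",f=im["frame"]); crop(im["frame"],215,135,130,140,4,"pics/t3.png")
im=r.get_image("scene");crop(im["frame"],180,140,160,120,5,"pics/s6.png")
E
```

```text
t 8.55 pos [ 0.5306 -0.3007  0.2788] yaw 166.66 tilt 0.11 tool shift mm [ 0.4 -0.4 18.8] norm [ 0.0006 -0.0005  0.0235] F [0.2 0.4 0.3] gap 0.0857
rz total norm -0.0007858470659677942
```

View pics/w3.png

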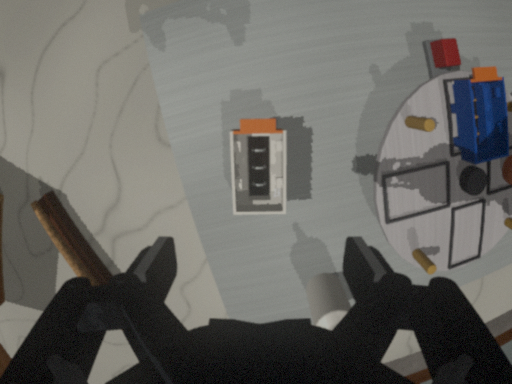

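View pics/w3c.png

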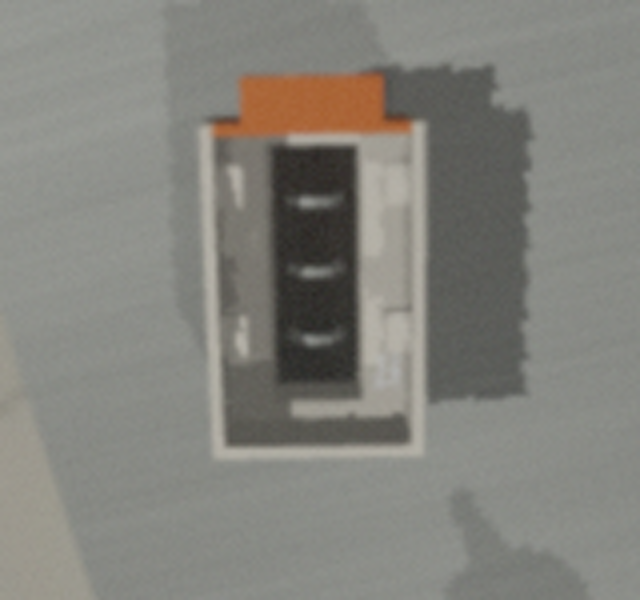

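View pics/t3.png

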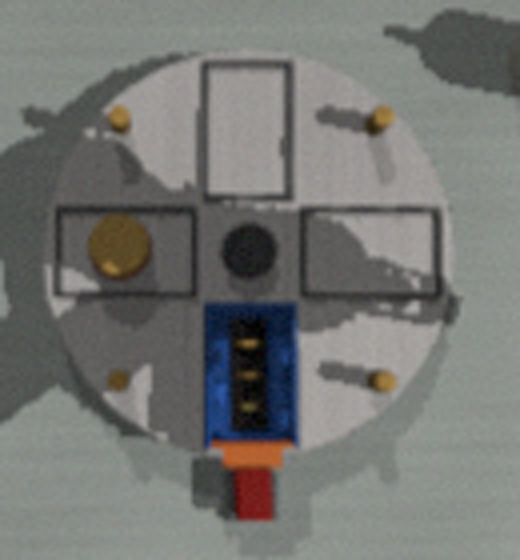

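View pics/s6.png

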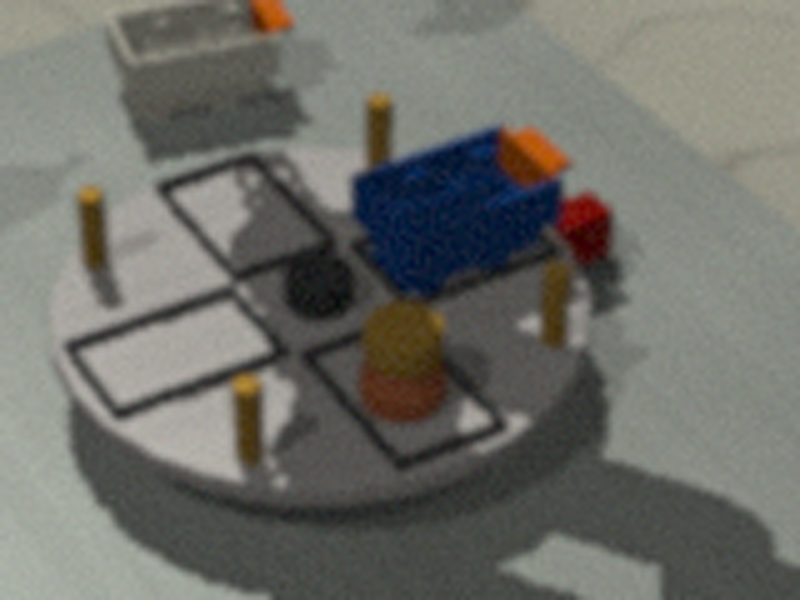

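```bash
python3 - <<'E'
from h import *
im=r.get_image("top")
def c2(c,x0,y0,k=4): return ((c[0]+.5)/k-.5+x0,(c[1]+.5)/k-.5+y0)
t1=lambda c,z: unproj(im,c2(c,215,135),z)
P=np.array([t1(c,.09) for c in [(120,116),(385,115),(385,380),(118,380)]])
m=P.mean(0); print("ctr",m,np.linalg.norm((P-m)[:,:2],axis=1),[np.degrees(np.arctan2(*(p-m)[:2][::-1])) for p in P])
B=np.array([t1(c,.093) for c in [(205,303),(297,303),(296,443),(206,443)]])
print("blue",B,B.mean(0)); 
for a,b in((0,3),(1,2)): d=B[b]-B[a]; print(np.linalg.norm(d),np.degrees(np.arctan2(d[1],d[0])))
w=np.load("w3.npz"); wi=r.get_image("wrist")
W=np.array([wun(wi,c2(c,180,100),.048,w["p"],w["q"]) for c in [(200,125),(426,123),(424,458),(214,458)]])
print("white",W,W.mean(0))
for a,b in((3,0),(2,1),(0,1),(3,2)): d=W[b]-W[a]; print(np.linalg.norm(d),np.degrees(np.arctan2(d[1],d[0])))
E
```

```text
ctr [ 0.5948754  -0.04312761  0.09      ] [0.11686423 0.11820525 0.11679379 0.11772371] [np.float64(44.159618079045515), np.float64(-46.15273437003472), np.float64(-136.07643576512805), np.float64(133.88075234308468)]
blue [[ 0.56018844 -0.01307843  0.093     ]
 [ 0.55931393 -0.07025698  0.093     ]
 [ 0.47288563 -0.0677879   0.093     ]
 [ 0.47372614 -0.01221029  0.093     ]] [ 0.51652854 -0.0408334   0.093     ]
0.08646665750732002 179.42473184181392
0.08646356276109796 178.36362132883536
white [[ 0.48054343 -0.31941573  0.048     ]
 [ 0.49327109 -0.26362782  0.048     ]
 [ 0.58154828 -0.28301771  0.048     ]
 [ 0.56837029 -0.33857858  0.048     ]] [ 0.53093327 -0.30115996  0.048     ]
0.08989311712876917 167.69159298918964
0.09038157786429131 167.6118303769532
0.05722135714212831 77.14828758964579
0.057102270230480964 76.65707831070061
```

The white bin's rim measures 90 x 57 mm, as it should. Its centre is (0.531,-0.301) with the lip at 167.3°, which agrees with the top camera. Now I'll descend and grip it.

Request:
step_arm([
  [0.0004,-0.0003,0.035,0,0,-0.0035,1],
  [0,0,0.035,0,0,0,1],
  [0,0,0.035,0,0,0,1],
  [0,0,0.035,0,0,0,1],
  [0,0,0.035,0,0,0,1],
  [0,0,0.03,0,0,0,1],
  [0,0,0.02,0,0,0,1],
  [0,0,0.0135,0,0,0,1],
])

```text
time: 9.47
position: [0.5297, -0.3005, 0.0869]
ee_rot: [0.11, 0.994, 0.001, -0.001]
wrist_force: [0.2, 0.4, 0.2]
finger_gap: 0.0854
```

```bash
python3 - <<'E'
from h import *
to((0.531,-.3012,0.088),167.3)
im=r.get_image("wrist"); cv2.imwrite("pics/w4.png",im["frame"][:,:,::-1])
E
```

```text
t 9.47 pos [ 0.5297 -0.3005  0.0869] yaw 167.42 tilt 0.18 tool shift mm [-1.4 -0.4 -1.1] norm [-0.0018 -0.0005 -0.0014] F [0.2 0.4 0.2] gap 0.0854
rz total norm 0.0006505174462881138
```

View pics/w4.png

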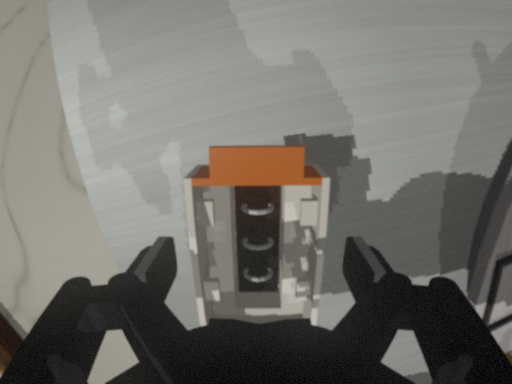

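The bin sits between the fingers: rim columns 185–330, fingers at 175 and 345. I'll close the jaws.

Request:
step_arm([
  [-0.0018,0,0,0,0,0,1],
  [0,0,0,0,0,0,0.6],
  [0,0,0,0,0,0,0.5],
  [0,0,0,0,0,0,0.4],
  [0,0,0,0,0,0,0.3],
  [0,0,0,0,0,0,0.3],
  [0,0,0,0,0,0,0.3],
  [0,0,0,0,0,0,0.3],
])

```text
time: 10.18
position: [0.5327, -0.3021, 0.0909]
ee_rot: [0.109, 0.994, -0.001, 0.002]
wrist_force: [-0.3, -0.4, 6.9]
finger_gap: 0.0558
```

```bash
python3 - <<'E'
from h import *
to((0.531,-.3012,0.088),167.3)
E
```

```text
t 10.18 pos [ 0.5327 -0.3021  0.0909] yaw 167.46 tilt 0.21 tool shift mm [1.9 0.5 2.9] norm [0.0024 0.0007 0.0036] F [-0.3 -0.4  6.9] gap 0.0558
rz total norm 0.0008945915803135701
```

Request:
step_arm([
  [0,0,-0.01,0,0,0,0.3],
  [0,0,-0.03,0,0,0,0.3],
  [0,0,-0.045,0,0,0,0.3],
  [0,0,-0.045,0,0,0,0.3],
  [0,0,-0.045,0,0,0,0.3],
  [0,0,-0.03,0,0,0,0.3],
  [0,0,-0.01,0,0,0,0.3],
  [0,0,0,0,0,0,0.3],
])

```text
time: 10.85
position: [0.5324, -0.3017, 0.2637]
ee_rot: [0.109, 0.994, -0.001, 0.002]
wrist_force: [-0.3, 0.5, -2.1]
finger_gap: 0.0562
```

```bash
python3 - <<'E'
from h import *
to((0.515,-.042,0.26),0)
im=r.get_image("wrist"); cv2.imwrite("pics/w5.png",im["frame"][:,:,::-1])
im=r.get_image("scene");crop(im["frame"],180,100,160,120,5,"pics/s7.png")
E
```

```text
t 10.85 pos [ 0.5324 -0.3017  0.2637] yaw 167.47 tilt 0.28 tool shift mm [ 73.4 249.8   2.8] norm [0.0917 0.3122 0.0035] F [-0.3  0.5 -2.1] gap 0.0562
rz total norm 0.9303649769804603
```

View pics/w5.png

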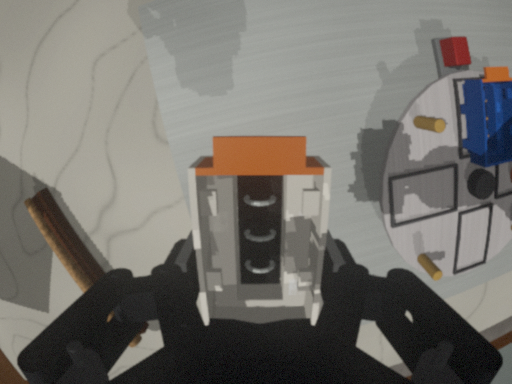

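View pics/s7.png

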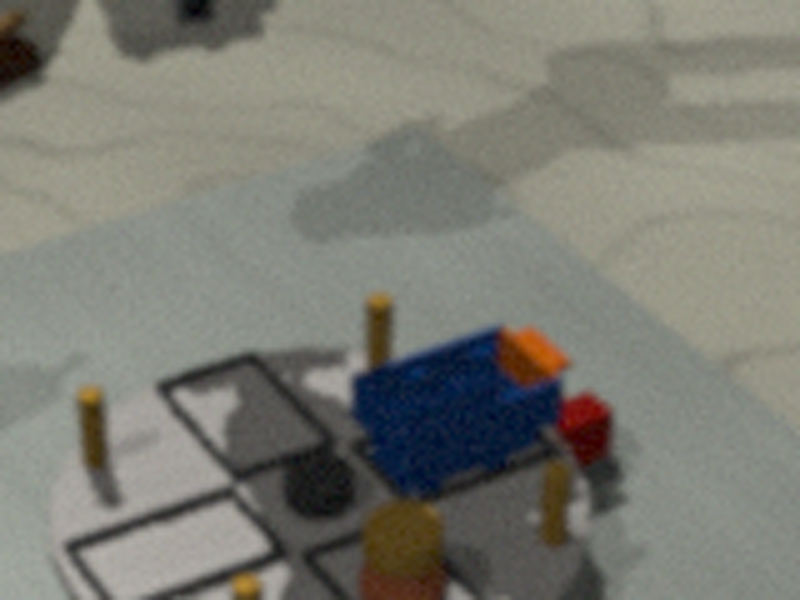

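The white bin is held squarely: rim corners (192,170), (328,172), (205,322) and (318,322), wrist force -2 N. I'll turn it half round here, clear of everything.

Request:
step_arm([
  [0,0,0,0,0,0.0388,0.3],
  [0,0,0,0,0,0.0388,0.3],
  [0,0,0,0,0,0.0388,0.3],
  [0,0,0,0,0,0.0388,0.3],
  [0,0,0,0,0,0.0388,0.3],
  [0,0,0,0,0,0.0388,0.3],
  [0,0,0,0,0,0.0388,0.3],
  [0,0,0,0,0,0.0388,0.3],
])

```text
time: 11.62
position: [0.5306, -0.3004, 0.2577]
ee_rot: [0.565, 0.825, 0.0, -0.003]
wrist_force: [0.4, 0.4, -1.1]
finger_gap: 0.0563
```

Request:
step_arm([
  [0,0,0,0,0,0.0388,0.3],
  [0,0,0,0,0,0.0388,0.3],
  [0,0,0,0,0,0.0388,0.3],
  [0,0,0,0,0,0.0388,0.3],
  [0,0,0,0,0,0.0388,0.3],
  [0,0,0,0,0,0.0388,0.3],
  [0,0,0,0,0,0.0388,0.3],
  [0,0,0,0,0,0.0388,0.3],
])

```text
time: 12.28
position: [0.5306, -0.3004, 0.2577]
ee_rot: [0.886, 0.465, -0.001, -0.003]
wrist_force: [1.3, 0.3, -1.7]
finger_gap: 0.056
```

Request:
step_arm([
  [0,0,0,0,0,0.0388,0.3],
  [0,0,0,0,0,0.0388,0.3],
  [0,0,0,0,0,0.0388,0.3],
  [0,0,0,0,0,0.0388,0.3],
  [0,0,0,0,0,0.0388,0.3],
  [0,0,0,0,0,0.0388,0.3],
  [0,0,0,0,0,0.0388,0.3],
  [0,0,0,0,0,0.0388,0.3],
])

```text
time: 12.95
position: [0.5306, -0.3004, 0.2577]
ee_rot: [1.0, -0.004, -0.003, -0.002]
wrist_force: [-0.7, -0.9, -1.6]
finger_gap: 0.0562
```

```bash
python3 - <<'E'
from h import *
to((0.515,-.20,0.26),0)
s=r.read_state()
im=r.get_image("wrist"); cv2.imwrite("pics/w6.png",im["frame"][:,:,::-1])
E
```

```text
t 12.95 pos [ 0.5306 -0.3004  0.2577] yaw -0.51 tilt 0.39 tool shift mm [ -16.5 -100.2   -1.8] norm [-0.0206 -0.1253 -0.0023] F [-0.7 -0.9 -1.6] gap 0.0562
rz total norm -0.002821596650703384
```

View pics/w6.png

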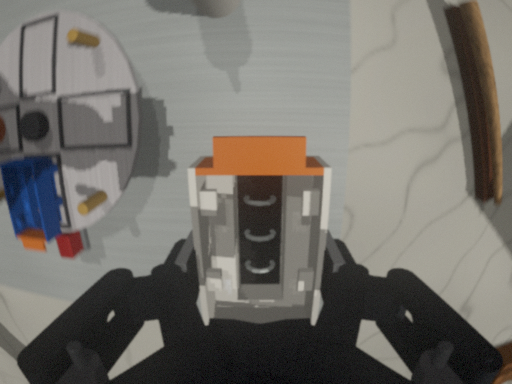

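Request:
step_arm([
  [-0.0026,-0.025,0,0,0,-0.0028,0.3],
  [-0.0026,-0.03,0,0,0,0,0.3],
  [-0.0026,-0.035,0,0,0,0,0.3],
  [-0.0026,-0.035,0,0,0,0,0.3],
  [-0.0026,-0.035,0,0,0,0,0.3],
  [-0.0026,-0.025,0,0,0,0,0.3],
  [-0.0026,-0.013,0,0,0,0,0.3],
  [0,0,0,0,0,0,0.3],
])

```text
time: 13.67
position: [0.5149, -0.1405, 0.2594]
ee_rot: [1.0, 0.005, -0.002, -0.001]
wrist_force: [-0.6, -0.5, -2.2]
finger_gap: 0.056
```

Request:
step_arm([
  [0,0,0,0,0,0,0.3],
  [0,0,0,0,0,0,0.3],
  [0,0,0,0,0,0,0.3],
  [0,0,0,0,0,0,0.3],
  [0,0,0,0,0,0,0.3],
  [0,0,0,0,0,0,0.3],
  [0,0,0,0,0,0,0.3],
  [0,0,0,0,0,0,0.3],
])

```text
time: 14.33
position: [0.5165, -0.1432, 0.2612]
ee_rot: [1.0, 0.003, 0.0, 0.0]
wrist_force: [0.4, -0.0, -1.4]
finger_gap: 0.056
```

```bash
python3 - <<'E'
from h import *
to((0.515,-.14,0.26),0)
s=r.read_state()
im=r.get_image("wrist"); cv2.imwrite("pics/w7.png",im["frame"][:,:,::-1]); np.savez("w7.npz",f=im["frame"],p=s["position"],q=s["ee_rot"])
crop(im["frame"],70,60,130,150,4,"pics/w7c.png")
crop(im["frame"],170,120,190,140,4,"pics/w7d.png")
E
```

```text
t 14.33 pos [ 0.5165 -0.1432  0.2612] yaw 0.34 tilt 0.01 tool shift mm [-1.4 -3.2  1.2] norm [-0.0018 -0.004   0.0014] F [ 0.4 -0.  -1.4] gap 0.056
rz total norm 0.0018702905630342394
```

View pics/w7.png

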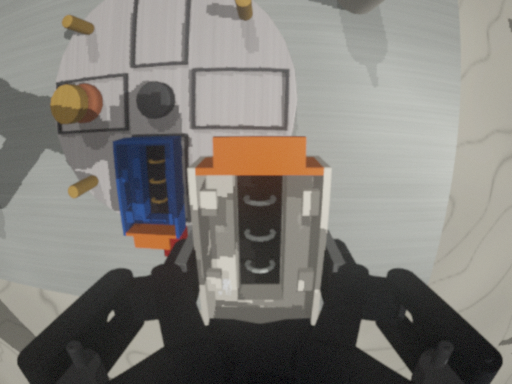

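View pics/w7c.png

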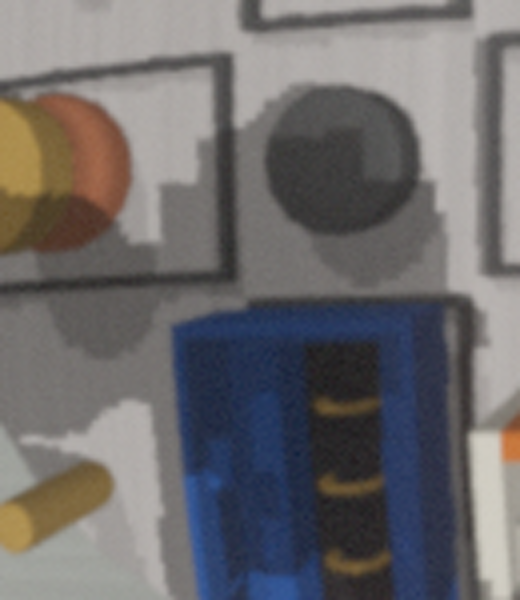

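```bash
python3 - <<'E'
from h import *
w=np.load("w7.npz"); crop(w["f"],180,125,160,110,5,"pics/w7e.png"); crop(w["f"],180,225,160,110,5,"pics/w7f.png")
E
```

```text
(no output)
```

View pics/w7e.png

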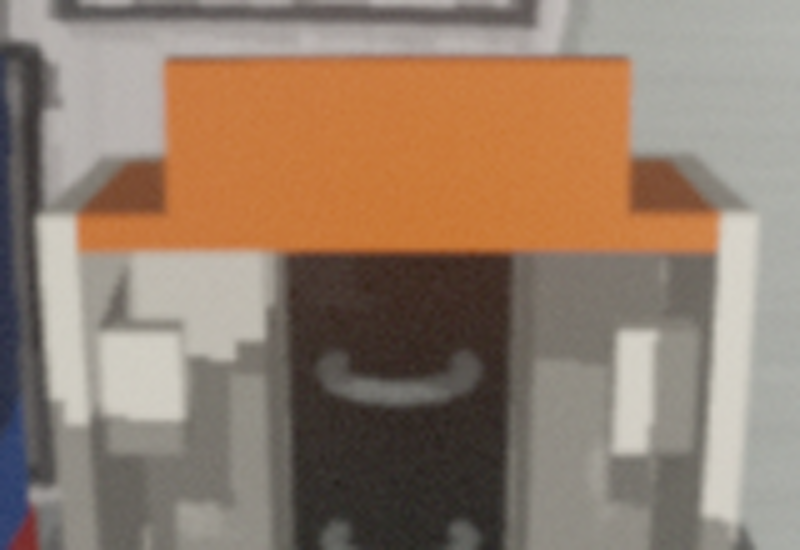

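View pics/w7f.png

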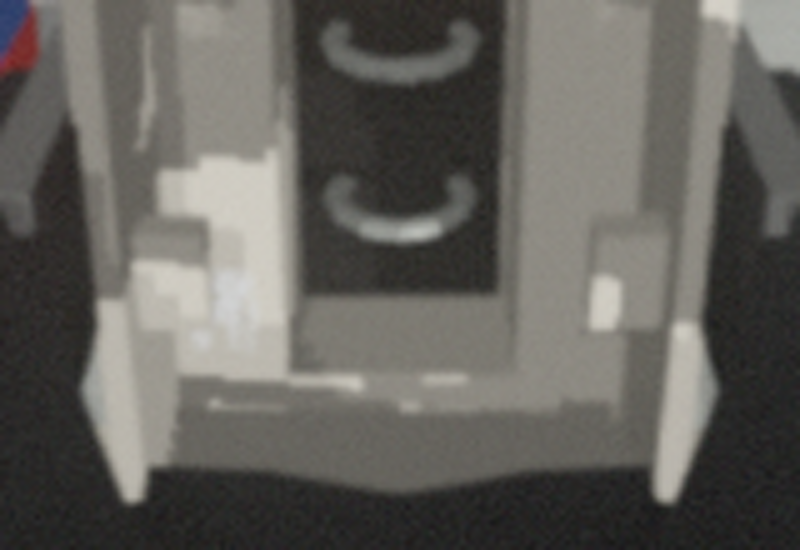

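```bash
python3 - <<'E'
from h import *
w=np.load("w7.npz"); im=r.get_image("wrist"); crop(w["f"],95,120,110,140,5,"pics/w7g.png")
def c2(c,x0,y0,k=5): return ((c[0]+.5)/k-.5+x0,(c[1]+.5)/k-.5+y0)
I=np.eye(3)
for z in (.038,.0405,.0429,.045):
    L=[wun(im,c2(c,180,125),z,np.zeros(3),[0,0,0,1]) for c in [(38,213),(758,213)]]
    S=[wun(im,c2(c,180,225),z,np.zeros(3),[0,0,0,1]) for c in [(62,5),(740,5),(94,290),(706,290),(119,503),(680,503)]]
    print(z,np.array(L).round(4).tolist(),"w",L[1][1]-L[0][1]); print(np.array(S)[:,:2].round(4).tolist())
E
```

```text
0.038 [[0.0488, -0.0275, 0.038], [0.0489, 0.027, 0.038]] w 0.05451698190728002
[[0.0249, -0.0273], [0.0249, 0.0273], [-0.0028, -0.027], [-0.0028, 0.0269], [-0.0287, -0.0273], [-0.0287, 0.0271]]
0.0405 [[0.0483, -0.0281, 0.0405], [0.0483, 0.0276, 0.0405]] w 0.05577968237543428
[[0.0238, -0.0279], [0.0238, 0.0279], [-0.0046, -0.0277], [-0.0045, 0.0275], [-0.031, -0.0279], [-0.031, 0.0277]]
0.0429 [[0.0478, -0.0287, 0.0429], [0.0478, 0.0282, 0.0429]] w 0.05699187482486236
[[0.0227, -0.0285], [0.0227, 0.0285], [-0.0062, -0.0283], [-0.0062, 0.0281], [-0.0333, -0.0285], [-0.0332, 0.0283]]
0.045 [[0.0473, -0.0293, 0.045], [0.0473, 0.0288, 0.045]] w 0.05805254321811194
[[0.0218, -0.029], [0.0218, 0.0291], [-0.0077, -0.0288], [-0.0077, 0.0287], [-0.0352, -0.0291], [-0.0352, 0.0289]]
```

View pics/w7g.png

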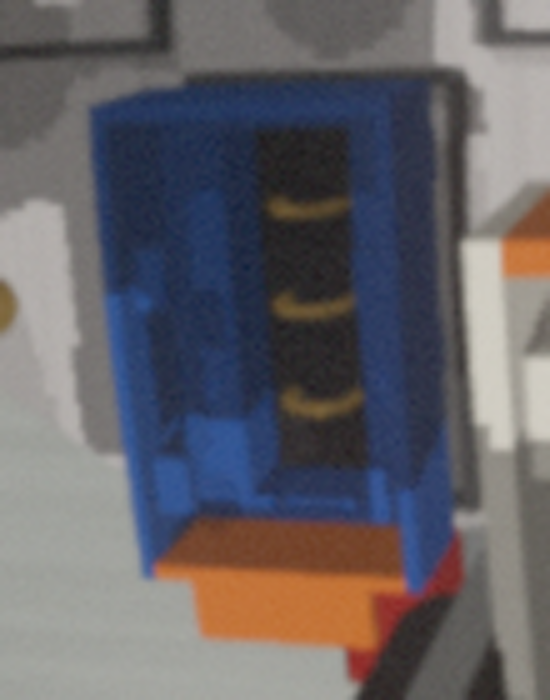

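```bash
python3 - <<'E'
from h import *
w=np.load("w7.npz"); im=r.get_image("wrist")
def c2(c,x0,y0,k=5): return ((c[0]+.5)/k-.5+x0,(c[1]+.5)/k-.5+y0)
U=lambda c:wun(im,c2(c,95,120),.093,w["p"],w["q"])
for c in [(92,108),(389,96),(408,592),(143,578)]: print(c,U(c).round(4))
# predicted outline for hypothesised pose
def pred(x,y,yaw):
    q=R.from_euler("z",yaw,degrees=True).as_matrix()
    o=[]
    for a,b,z in [(-45,-28.5,48),(-45,28.5,48),(45,28.5,48),(45,-28.5,48),(57,-18,46),(57,18,46)]:
        p=q@np.array([a,b,z])/1000+[x,y,.045]; u=wproj(im,p,w["p"],w["q"]); o.append(((u-[95,120]+.5)*5-.5))
    return np.array(o)
img=cv2.imread("pics/w7g.png")
for (x,y,yw),col in [((.515,-.042,179),(0,255,255))]:
    o=pred(x,y,yw); print(o.round(0).tolist())
    cv2.polylines(img,[o[:4].round().astype(int)],True,col,1); cv2.polylines(img,[o[4:].round().astype(int)],False,col,1)
cv2.imwrite("pics/w7h.png",img)
E
```

```text
(92, 108) [ 0.5608 -0.0149  0.093 ]
(389, 96) [ 0.5608 -0.0709  0.093 ]
(408, 592) [ 0.4709 -0.0674  0.093 ]
(143, 578) [ 0.4712 -0.0132  0.093 ]
[[89.0, 110.0], [392.0, 104.0], [421.0, 600.0], [141.0, 581.0], [202.0, 636.0], [376.0, 649.0]]
```

View pics/w7h.png

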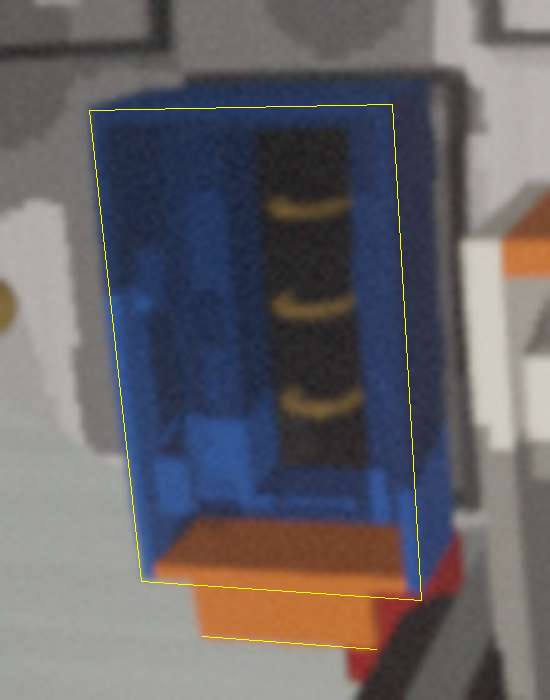

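The white bin is in the tool as expected: its rim is 42.9 mm ahead of the TCP, its centre is at x +2.8 mm and y 0, and it is straight. The blue bin seen sideways is uncertain by about 1 mm in y. I'll back off in x so the wrist camera sees it head-on.

Request:
step_arm([
  [-0.019,-0.0181,-0.0159,0,0,0,0.3],
  [-0.019,-0.0181,-0.0159,0,0,0,0.3],
  [-0.019,-0.0181,-0.0159,0,0,0,0.3],
  [-0.019,-0.0181,-0.0159,0,0,0,0.3],
  [-0.019,-0.0181,-0.0159,0,0,0,0.3],
  [-0.019,-0.0181,-0.0159,0,0,0,0.3],
  [-0.019,-0.0181,-0.0159,0,0,0,0.3],
  [0,0,0,0,0,0.0018,0.3],
])

```text
time: 15.15
position: [0.4067, -0.0399, 0.3518]
ee_rot: [1.0, 0.001, 0.0, -0.0]
wrist_force: [-0.4, 0.6, -1.7]
finger_gap: 0.0558
```

Request:
step_arm([
  [0,0,0,0,0,0,0.3],
  [0,0,0,0,0,0,0.3],
  [0,0,0,0,0,0,0.3],
  [0,0,0,0,0,0,0.3],
  [0,0,0,0,0,0,0.3],
  [0,0,0,0,0,0,0.3],
  [0,0,0,0,0,0,0.3],
  [0,0,0,0,0,0,0.3],
])

```text
time: 15.82
position: [0.4095, -0.0425, 0.3499]
ee_rot: [1.0, 0.0, -0.0, -0.0]
wrist_force: [-0.0, 0.4, -1.4]
finger_gap: 0.0563
```

```bash
python3 - <<'E'
from h import *
to((0.41,-.042,0.35),0)
s=r.read_state()
im=r.get_image("wrist"); cv2.imwrite("pics/w8.png",im["frame"][:,:,::-1]); np.savez("w8.npz",f=im["frame"],p=s["position"],q=s["ee_rot"])
crop(im["frame"],205,20,110,118,5,"pics/w8c.png")
E
```

```text
t 15.82 pos [ 0.4095 -0.0425  0.3499] yaw 0.01 tilt 0.03 tool shift mm [ 0.5 -0.5 -0.1] norm [ 0.0006 -0.0006 -0.0001] F [-0.   0.4 -1.4] gap 0.0563
rz total norm 6.6976676523388e-05
```

View pics/w8.png

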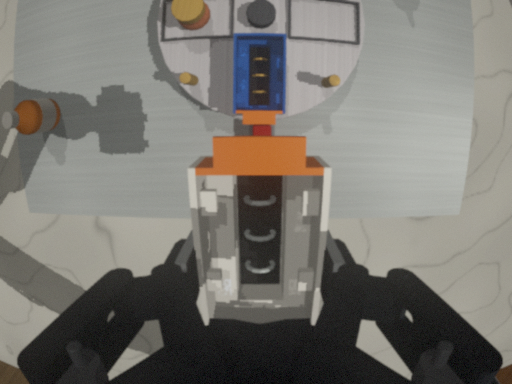

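View pics/w8c.png

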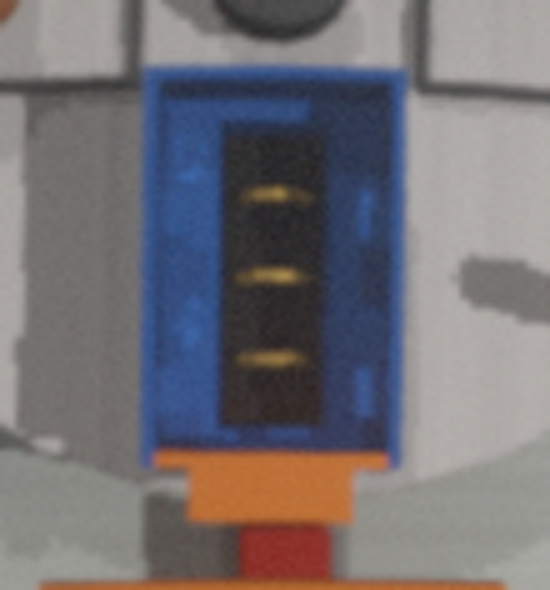

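```bash
python3 - <<'E'
from h import *
from scipy.optimize import least_squares
w=np.load("w8.npz"); im=r.get_image("wrist")
k=5;x0,y0=205,20
def c2(c): return np.array(((c[0]+.5)/k-.5+x0,(c[1]+.5)/k-.5+y0))
C=[(142,68),(405,71),(399,468),(143,467)]
P=np.array([wun(im,c2(c),.093,w["p"],w["q"]) for c in C]);print(P.round(4).tolist(),P.mean(0),np.linalg.norm(P-np.roll(P,1,0),axis=1))
def pred(v):
    q=R.from_euler("z",v[2]).as_matrix()
    return np.array([wproj(im,q@np.array([a,b,48])/1000+[v[0],v[1],.045],w["p"],w["q"]) for a,b in [(-45,-28.5),(-45,28.5),(45,28.5),(45,-28.5)]])
obs=np.array([c2(c) for c in C])
f=least_squares(lambda v:(pred(v)-obs).ravel(),[.515,-.042,np.pi])
print(f.x,np.degrees(f.x[2]),"res px",f.fun.round(2))
img=cv2.imread("pics/w8c.png"); o=((pred(f.x)-[x0,y0]+.5)*k-.5).round().astype(int)
cv2.polylines(img,[o],True,(0,255,255),1); cv2.imwrite("pics/w8d.png",img)
E
```

```text
[[0.5605, -0.0135, 0.093], [0.5598, -0.0704, 0.093], [0.4709, -0.0694, 0.093], [0.4711, -0.0136, 0.093]] [ 0.51557291 -0.04172699  0.093     ] [0.08941222 0.05693112 0.08894391 0.05584522]
[ 0.51559719 -0.04172901  3.13546469] 179.64889356626577 res px [-0.   -0.23  0.06 -0.51  0.5   0.42 -0.55  0.29]
```

View pics/w8d.png

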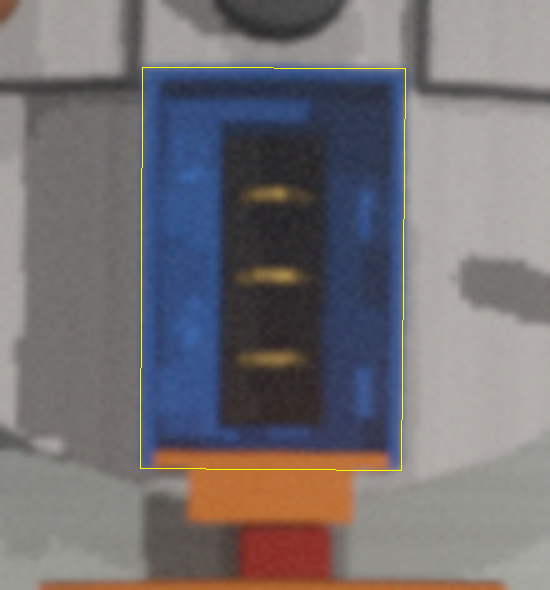

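The blue bin is at (0.5156,-0.0417) with its lip at about 179.5°. The fit residual is 0.5 px and the rim measures about 89 x 57 mm, so it checks out. Next I'll move the white bin over it and come down partway.

Request:
step_arm([
  [0.0185,0,0,0,0,0.0033,0.3],
  [0.0185,0,0,0,0,0,0.3],
  [0.0185,0,0,0,0,0,0.3],
  [0.0185,0,0,0,0,0,0.3],
  [0.0185,0,0,0,0,0,0.3],
  [0.0185,0,0,0,0,0,0.3],
  [0.0185,0,0,0,0,0,0.3],
  [0,0,0,0,0,0,0.3],
])

```text
time: 16.58
position: [0.5158, -0.0437, 0.3502]
ee_rot: [1.0, -0.005, 0.002, 0.0]
wrist_force: [-0.2, 0.5, -1.4]
finger_gap: 0.0561
```

Request:
step_arm([
  [0,0,0.03,0,0,0,0.3],
  [0,0,0.035,0,0,0,0.3],
  [0,0,0.035,0,0,0,0.3],
  [0,0,0.035,0,0,0,0.3],
  [0,0,0.025,0,0,0,0.3],
  [0,0,0.015,0,0,0,0.3],
  [0,0,0.0125,0,0,0,0.3],
  [0,0,0,0,0,0,0.3],
])

```text
time: 17.25
position: [0.5116, -0.0429, 0.1984]
ee_rot: [1.0, -0.005, -0.002, -0.001]
wrist_force: [0.2, 0.5, -1.5]
finger_gap: 0.0558
```

Request:
step_arm([
  [0,0,0,0,0,0,0.3],
  [0,0,0,0,0,0,0.3],
  [0,0,0,0,0,0,0.3],
  [0,0,0,0,0,0,0.3],
  [0,0,0,0,0,0,0.3],
  [0,0,0,0,0,0,0.3],
  [0,0,0,0,0,0,0.3],
  [0,0,0,0,0,0,0.3],
])

```text
time: 17.92
position: [0.5131, -0.0432, 0.2003]
ee_rot: [1.0, -0.005, 0.0, 0.0]
wrist_force: [-0.5, -0.0, -1.6]
finger_gap: 0.056
```

```bash
python3 - <<'E'
from h import *
to((0.5131,-.0419,0.20),-.6)
s=r.read_state()
im=r.get_image("wrist"); cv2.imwrite("pics/w9.png",im["frame"][:,:,::-1])
im=r.get_image("scene");crop(im["frame"],200,120,140,105,5,"pics/s9.png")
E
```

```text
t 17.92 pos [ 0.5131 -0.0432  0.2003] yaw -0.56 tilt 0.01 tool shift mm [ 0.  -1.3  0.3] norm [ 0.     -0.0016  0.0003] F [-0.5 -0.  -1.6] gap 0.056
rz total norm 0.00019586586332991373
```

View pics/s9.png

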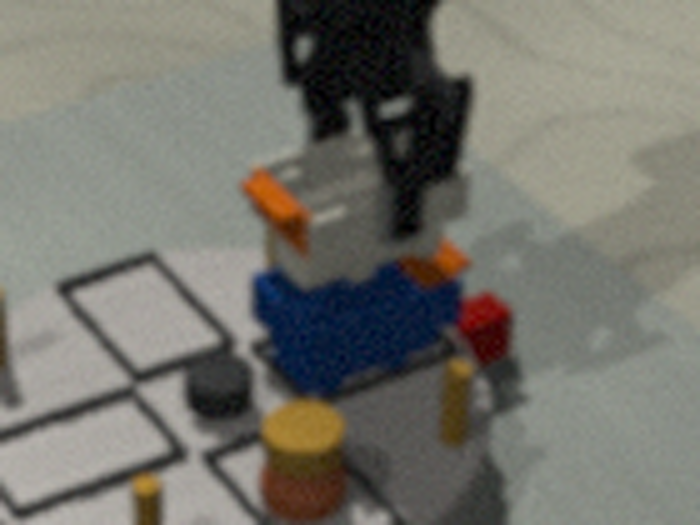

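View pics/w9.png

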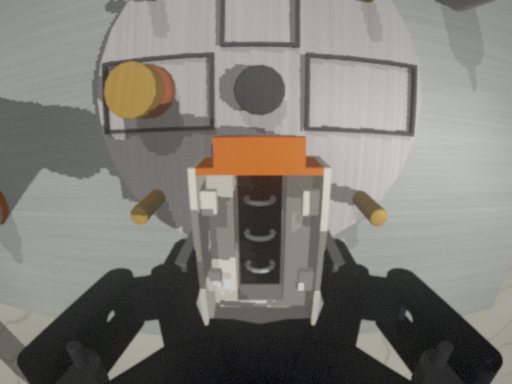

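Request:
step_arm([
  [0,-0.0016,0.004,0,0,0,0.3],
  [0,0,0.006,0,0,0,0.3],
  [0,0,0.005,0,0,0,0.3],
  [0,0,0.003,0,0,0,0.3],
  [0,0,0.002,0,0,0,0.3],
  [0,0,0.0015,0,0,0,0.3],
  [0,0,0.001,0,0,0,0.3],
  [0,0,0,0,0,0,0.3],
])

```text
time: 18.68
position: [0.513, -0.0419, 0.182]
ee_rot: [1.0, -0.005, -0.0, -0.0]
wrist_force: [-0.3, 0.2, -1.9]
finger_gap: 0.0559
```

```bash
python3 - <<'E'
from h import *
to((0.5131,-.0419,0.1779),-.6)
im=r.get_image("scene");crop(im["frame"],200,120,140,105,5,"pics/s10.png")
E
```

```text
t 18.68 pos [ 0.513  -0.0419  0.182 ] yaw -0.57 tilt 0.02 tool shift mm [ 0.1 -0.   4.1] norm [ 0.0001 -0.      0.0051] F [-0.3  0.2 -1.9] gap 0.0559
rz total norm 0.00014423524351043525
```

View pics/s10.png

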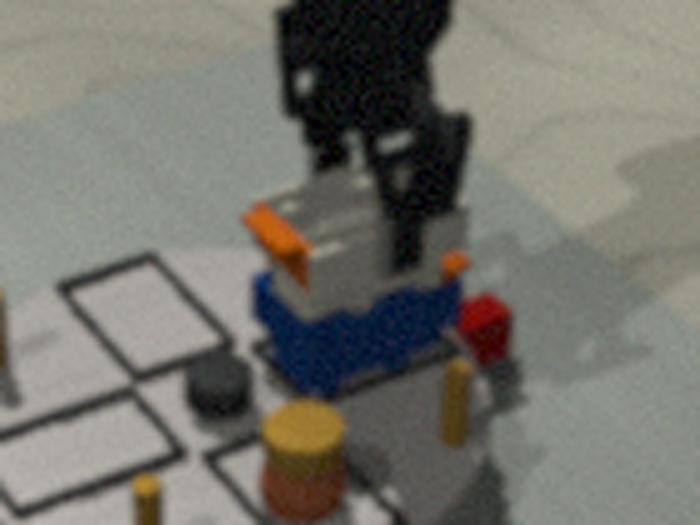

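Request:
step_arm([
  [0,0,0.0006,0,0,0,0.3],
  [0,0,0.0006,0,0,0,0.3],
  [0,0,0.0006,0,0,0,0.3],
  [0,0,0.0006,0,0,0,0.3],
  [0,0,0.0006,0,0,0,0.3],
  [0,0,0.0006,0,0,0,0.3],
  [0,0,0.0006,0,0,0,0.3],
  [0,0,0,0,0,0,0.3],
])

```text
time: 19.4
position: [0.513, -0.0419, 0.1787]
ee_rot: [1.0, -0.005, -0.0, -0.0]
wrist_force: [-0.4, 0.1, -0.9]
finger_gap: 0.056
```

```bash
python3 - <<'E'
from h import *
to((0.5131,-.0419,0.1779),-.6)
E
```

```text
t 19.40 pos [ 0.513  -0.0419  0.1787] yaw -0.57 tilt 0.01 tool shift mm [0.1 0.  0.8] norm [0.0001 0.     0.001 ] F [-0.4  0.1 -0.9] gap 0.056
rz total norm 0.00016396845359531022
```

Request:
step_arm([
  [0,0,0.0004,0,0,0,0.3],
  [0,0,0.0004,0,0,0,0.3],
  [0,0,0.0004,0,0,0,0.3],
  [0,0,0,0,0,0,0.3],
  [0,0,0,0,0,0,0.3],
  [0,0,0,0,0,0,0.3],
  [0,0,0,0,0,0,0.3],
  [0,0,0,0,0,0,0.3],
])

```text
time: 20.07
position: [0.5131, -0.0419, 0.1779]
ee_rot: [1.0, -0.005, 0.0, 0.0]
wrist_force: [-0.5, 0.0, 0.2]
finger_gap: 0.0563
```

```bash
python3 - <<'E'
from h import *
to((0.5131,-.0419,0.1779),-.6)
E
```

```text
t 20.07 pos [ 0.5131 -0.0419  0.1779] yaw -0.57 tilt 0.01 tool shift mm [ 0. -0.  0.] norm [ 0. -0.  0.] F [-0.5  0.   0.2] gap 0.0563
rz total norm 0.00015613364566825617
```

The force has gone from -1.6 N to about 0 at exactly the predicted height, so the bin is touching the ledges. I'll lower it slightly more and check.

Request:
step_arm([
  [0,0,0.0004,0,0,0,0.3],
  [0,0,0.0004,0,0,0,0.3],
  [0,0,0,0,0,0,0.3],
  [0,0,0,0,0,0,0.3],
  [0,0,0,0,0,0,0.3],
  [0,0,0,0,0,0,0.3],
  [0,0,0,0,0,0,0.3],
  [0,0,0,0,0,0,0.3],
])

```text
time: 20.73
position: [0.5131, -0.0419, 0.1778]
ee_rot: [1.0, -0.005, 0.0, 0.0]
wrist_force: [-1.2, 0.7, 6.3]
finger_gap: 0.0556
```

```bash
python3 - <<'E'
from h import *
to((0.5131,-.0419,0.1779),-.6)
im=r.get_image("scene");crop(im["frame"],200,120,140,105,5,"pics/s11.png")
E
```

```text
t 20.73 pos [ 0.5131 -0.0419  0.1778] yaw -0.57 tilt 0.02 tool shift mm [-0.  -0.  -0.1] norm [-0.     -0.     -0.0001] F [-1.2  0.7  6.3] gap 0.0556
rz total norm 0.00018361357565181732
```

View pics/s11.png

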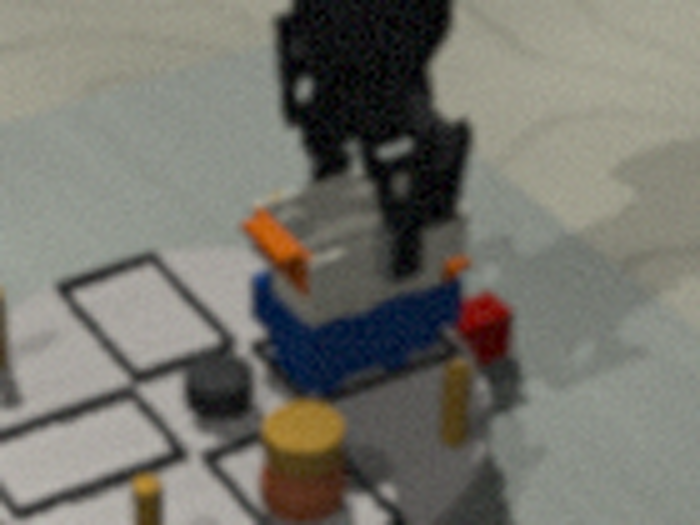

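Firm contact is at TCP z 0.1778, which puts the white bin's underside at 0.087, i.e. 42 mm above the blue one. It is on the ledges and level. I'll release gently.

Request:
step_arm([
  [0,0,-0.0005,0,0,0,0.3],
  [0,0,0,0,0,0,0.3],
  [0,0,0,0,0,0,0.7],
  [0,0,0,0,0,0,0.75],
  [0,0,0,0,0,0,0.85],
  [0,0,0,0,0,0,1],
  [0,0,0,0,0,0,1],
  [0,0,0,0,0,0,1],
])

```text
time: 21.45
position: [0.513, -0.0419, 0.1775]
ee_rot: [1.0, -0.005, -0.0, -0.0]
wrist_force: [-0.2, 0.7, -0.0]
finger_gap: 0.0854
```

Request:
step_arm([
  [0,0,-0.005,0,0,0,1],
  [0,0,-0.01,0,0,0,1],
  [0,0,-0.02,0,0,0,1],
  [0,0,-0.03,0,0,0,1],
  [0,0,-0.04,0,0,0,1],
  [0,0,-0.04,0,0,0,1],
  [0,0,-0.02,0,0,0,1],
  [0,0,0,0,0,0,1],
])

```text
time: 22.12
position: [0.5151, -0.0424, 0.3146]
ee_rot: [1.0, -0.005, 0.005, 0.001]
wrist_force: [-0.1, -0.7, 0.4]
finger_gap: 0.0854
```

```bash
python3 - <<'E'
from h import *
to((0.5131,-.0419,0.1779),-.6)
s=r.read_state()
im=r.get_image("wrist"); cv2.imwrite("pics/w12.png",im["frame"][:,:,::-1]); np.savez("w12.npz",p=s["position"],q=s["ee_rot"])
im=r.get_image("scene");crop(im["frame"],200,120,140,105,5,"pics/s12.png")
E
```

```text
t 22.12 pos [ 0.5151 -0.0424  0.3146] yaw -0.56 tilt 0.59 tool shift mm [ -3.3  -0.9 136.7] norm [-0.0042 -0.0011  0.1708] F [-0.1 -0.7  0.4] gap 0.0854
rz total norm 0.00023781022330145637
```

View pics/w12.png

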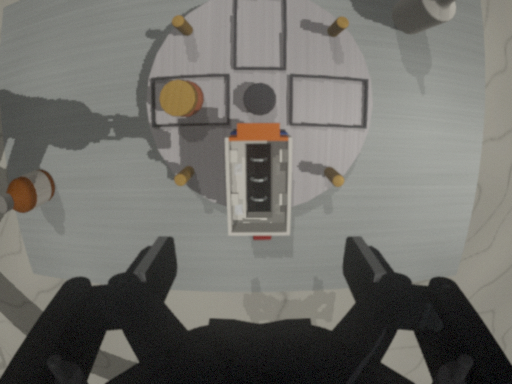

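View pics/s12.png

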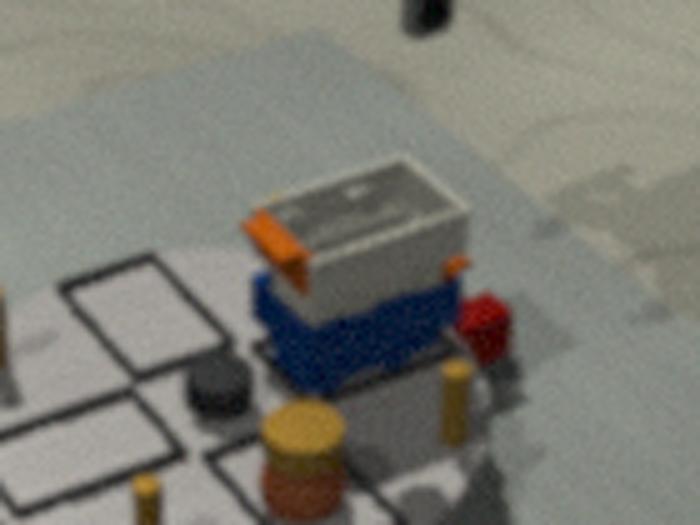

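The white bin sits released on the blue one and looks level, with the lips at opposite ends. One more check with the arm still, fitting height and centre.

Request:
step_arm([
  [0,0,0,0,0,0,1],
  [0,0,0,0,0,0,1],
  [0,0,0,0,0,0,1],
  [0,0,0,0,0,0,1],
  [0,0,0,0,0,0,1],
  [0,0,0,0,0,0,1],
  [0,0,0,0,0,0,1],
  [0,0,0,0,0,0,1],
])

```text
time: 22.88
position: [0.5131, -0.0419, 0.3095]
ee_rot: [1.0, -0.005, -0.0, -0.0]
wrist_force: [0.3, 0.6, -0.0]
finger_gap: 0.0854
```

```bash
python3 - <<'E'
from h import *
s=r.read_state()
im=r.get_image("wrist"); np.savez("w13.npz",f=im["frame"],p=s["position"],q=s["ee_rot"])
crop(im["frame"],205,115,110,130,5,"pics/w13c.png")
im=r.get_image("top"); crop(im["frame"],215,135,130,140,4,"pics/t13.png")
E
```

```text
(no output)
```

View pics/w13c.png

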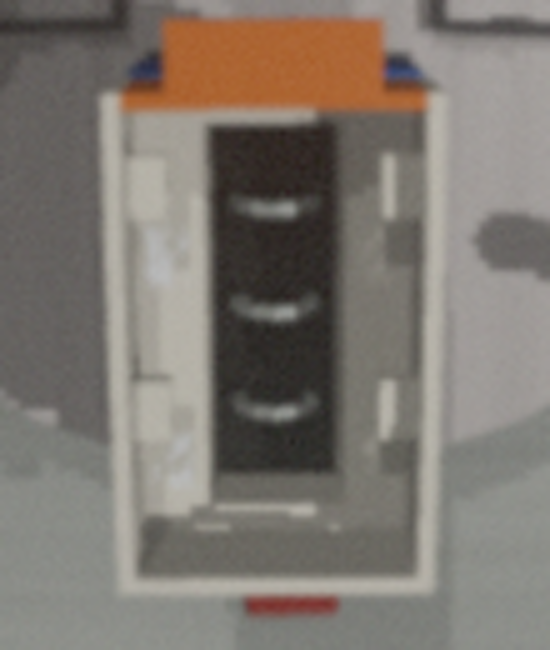

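View pics/t13.png

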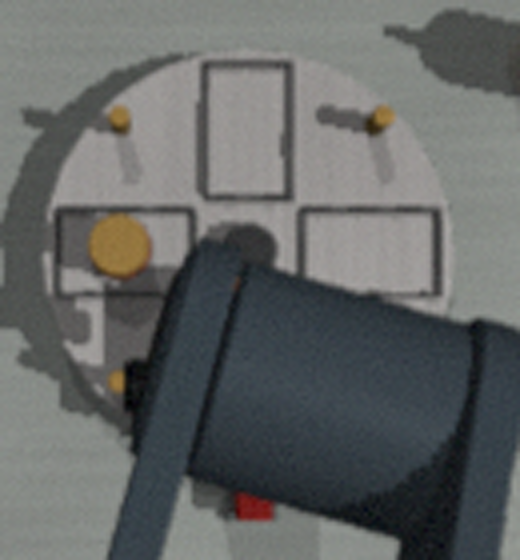

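```bash
python3 - <<'E'
from h import *
from scipy.optimize import least_squares
w=np.load("w13.npz"); im=r.get_image("wrist")
k=5;x0,y0=205,115
C=[(100,94),(449,94),(434,596),(120,596)]
obs=np.array([((c[0]+.5)/k-.5+x0,(c[1]+.5)/k-.5+y0) for c in C])
def pred(v):
    q=R.from_euler("zyx",[v[3],v[4],v[5]]).as_matrix()
    return np.array([wproj(im,q@np.array([a,b,48])/1000+v[:3],w["p"],w["q"]) for a,b in [(45,28.5),(45,-28.5),(-45,-28.5),(-45,28.5)]])
f=least_squares(lambda v:(pred(np.r_[v,0,0])-obs).ravel(),[.515,-.042,.087,0]); print("level fit",f.x.round(4),"res",f.fun.round(2))
f=least_squares(lambda v:(pred(v)-obs).ravel(),[.515,-.042,.087,0,0,0]); print("full",f.x.round(4),"res",f.fun.round(2))
E
```

```text
level fit [ 0.5157 -0.042   0.0881 -0.0058] res [ 0.28  0.09 -0.14 -0.16  0.03 -0.06 -0.18  0.15]
full [ 0.5165 -0.0425  0.0888 -0.0051 -0.0142 -0.0119] res [ 0.05  0.13  0.   -0.08  0.09  0.01 -0.14 -0.06]
```

```bash
python3 -c "
from plant import r
print(r.sign_off())"
```

```text
the job is handed in; nothing more can be done
None
```

The carousel is on its next position with the blue bin at the red mark, the white bin sits on it with the lips opposed, and the job is handed in. It finished at about 23 s of the 64 s. The sign-off gave no verdict, so the checks below are my own.

- **Carousel:** I pushed the brass post anticlockwise with the closed fingers, lifted away just past half way, and the dial ran into its detent by itself. The posts then measured about 88.5° of turn (1.545 rad), inside the 1.49–1.65 rad band. The blue bin is at (0.516, -0.042), about 1 mm from the loading place.
- **White bin:** I gripped it across its width, turned it about 168° and lowered it until it touched at the height predicted for the ledges, where it pressed with about 6 N before I let go.
- **Final fit:** With the bin taken as level, the wrist image puts it at (0.5157, -0.0420). That is under 1 mm sideways and about 0.2° from the blue bin's line.
- **Height and level:** The two height checks differ by about 1 mm: 42 mm above the blue bin from the contact height, 43 mm from the image. An unconstrained fit gave 44 mm and under 0.02 rad of tilt. All are within the limits.
- **Everything else:** The paint jar is upright on its station. I saw no contact with the bottles, but I did not remeasure their positions. The gripper is open and clear.

One view disagreed slightly: seen from the side, the blue bin's rim looked 1–3 mm too narrow. I used the head-on view instead, which gave about 89 x 57 mm against the true 90 x 57.

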